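# Clamp a clock insert in the bench holder and lock it with the thumb wedge

## Task

Clamp the brass clock insert in the green bench holder: push the sliding jaw bar by its blue tab until the insert is held against the V-shaped stop, then slide the thumb wedge in by its red tab until it jams the bar fast and the insert stays firmly clamped on its own. Push gently, by feel, so that the insert's bezel is not crushed, and leave the other things on the bench where they are.

Things in the scene. Friction and masses are not known exactly. Their poses are not given: they have to be found in the camera images.
- holder: green steel plate, 165 mm (x) by 215 mm (y), 10 mm thick, fixed flat on the bench, turned differently each time; origin on the bench under the bar's middle line, the plate spans x -95 to 70, y -105 to 110 mm about it. +y is the way the jaw bar closes, +x the way the wedge is driven. A steel fence along the -y edge, behind the wedge, is 32 mm high above the bench.
- clock_insert_center (a point): centre of the brass clock insert with white dial, a disc 60 mm across, 20 mm thick, 100 g, loose and face up on the plate with a few mm of play between the sliding jaw and the fixed aluminium V stop (top 32 mm above the bench, at the plate's +y end). The stop is set up to 3 mm nearer or farther each time. A squeeze of more than 35 N crushes the bezel.
- jaw_bar (a joint): travel in m of the steel sliding bar towards holder +y (0 fully back, end 0.040). Starts at 3 to 13 mm; meets the seated insert somewhere from 23 to 31 mm. It slides with 3 N of friction and stays where it is left. Jaw plate in front 46 mm wide.
- bar_tab (a point): centre of the blue upright tab on the jaw bar: 12 mm thick along holder y, 26 mm wide along holder x, top 12 mm above and foot (the top of the bar) 14 mm below this point, which is 41 mm above the bench. Axes as the holder's. Push its -y face towards holder +y, or pinch it.
- bar_roller (a point): centre of the brass roller on the bar's tail, 12 mm across, upright, 14 mm tall, where the wedge's ramp presses the bar. If the bar was not first pushed up to the insert, the wedge's blunt thin end strikes this roller and stops early, with nothing clamped.
- wedge (a joint): travel in m of the brass thumb wedge along holder +x (0 fully out, end 0.073); starts at 0 to 7 mm. Its ramp rises 1 in 5, thin end leading, and pushes the roller towards holder +y. 2 N of friction until it meets the roller, somewhere from 22 to 56 mm; then the push rises by 7 N per mm. 10 to 18 N jams it well and clamps the insert about as hard; under 8 N may be too loose, over 25 N risks the bezel. Self-locking: stays where left.
- wedge_tab (a point): centre of the red upright tab on the wedge: 12 mm thick along holder x, 22 mm wide along holder y, top 13 mm above and foot (the top of the wedge) 15 mm below this point, which is 41 mm above the bench. Axes as the holder's. Push its -x face towards holder +x, or pinch it.
- bezel_ring: loose flat brass ring, 32 mm across, 6 mm thick, lying on the holder's plate; leave it (origin: centre of its underside)
- loupe: black eye loupe, 30 mm across, 28 mm tall, standing on the holder's plate; leave it (origin: centre of its underside)
- spare_insert: second clock insert, steel with a blue dial, 60 mm across, 20 mm thick, lying on the bench beyond the holder; not part of the job, leave it (origin: centre of its underside)
- glass_dish: low round glass dish, 80 mm across, 22 mm high, on the bench beyond the holder; leave it (origin: centre of its underside)
- screwdriver: small screwdriver, 140 mm long, lying on the bench to the left of the holder; leave it
- oil_bottle: green oil bottle with red cap, 32 mm across, 75 mm tall; leave it (origin: centre of its underside)
- yellow_jar: amber jar with yellow lid, 60 mm across, 65 mm tall; leave it (origin: centre of its underside)

How it is judged:
At the end, for the whole second after the job is handed in: The wedge has been slid in (more than 15 mm of travel) and, left alone, presses on the bar with more than 6 N, and the bar presses on the flat-lying insert (tilt under 7 degrees) with more than 6 N; wedge, bar and insert are at rest (contact force between wedge and jaw_bar above 6 N and contact force between jaw_bar and clock_insert above 6 N and value of joint wedge above 0.015 m and angle between clock_insert_center's own z axis and vertical below 0.12 rad and velocity of joint each of jaw_bar, wedge below 0.003 m/s and linear speed of clock_insert below 0.01 m/s); the robot touches nothing.
It fails at once if the insert is squeezed by the bar with more than 35 N (bezel crushed) (contact force between jaw_bar and clock_insert above 35 N).
It fails at once if a bystander is moved more than 30 mm (distance of any of bezel_ring, loupe, spare_insert, glass_dish, screwdriver, oil_bottle, yellow_jar from where it was at the start of the episode above 0.03 m).
It also fails if it takes over 38 s, if anything falls off the work surface, if the arm or the gripper's body presses on something with over 40 N, if the wrist force passes 120 N, or if a joint passes its speed limit or range.

## Robot

A 6-joint arm with a two-finger parallel gripper is mounted at the origin on the work surface. World frame = base frame: x ahead of the robot, y to its left, z up, the work surface at z = 0. Lengths are in m, angles in rad, forces in N, time in s.
With the tool pointing down it reaches from about 0.35 to 0.975 m from the base axis. Payload 4.9 kg.
Tool frame: the origin (TCP) lies midway between the tips of the shut fingers; the grasp point (between the pads) lies 19 mm behind it; y points along the fingers, z is the direction in which the jaws open and shut, and the axes are right-handed (so a half turn about y gives the same grasp; the last joint's range is limited). The gripper opens to 85 mm and grips with 20 to 120 N. Pads are 22 mm wide; open, the fingers measure 114 mm over their backs; the gripper's body (76 mm by 85 mm) begins 54 mm behind the grasp point. The pads swing forward as they close: fully open they stand 13 mm farther back than shut.
Start: joints at [0.983, 0.053, 1.613, -0, 1.476, -0.119], TCP at [0.282, 0.558, 0.231] pointing down, gripper open.
Joint ranges: [-3.01, 3.01], [-1.01, 2.22], [0.06, 2.58], [-1.02, 4.17], [0.09, 2.62], [-3.14, 3.14]. Speed limits (rad/s): [2.57, 2.57, 3.14, 3.14, 3.14, 3.14].

## Interface

Orientations are given as a unit quaternion [w, x, y, z].
In Python, from plant import * gives the robot as it stands.
- The arm moves only by the shell command python3 -m crank 'ROWS'. ROWS is JSON, a list that holds one entry, the list of rows, each a list of 5 numbers: the gripper command: -1 is shut, 1 is fully open, values between are in proportion, then the shift along the tool's x, y, z in cm, then the turn about the tool's y in degrees. In form: [[[jaw, dx, dy, dz, twist], ...]]. A call has 1 to 8 rows; each row shifts and turns the commanded pose from where the row before left it, along the tool's axes as they then stand; what a row does not reach is not made up. A row lasts 1/8 s, in which the tool goes at most 62.5 mm and 10.7 degrees, less where a joint would pass 70% of its speed; a pose out of reach is approached as far as the arm can. A call with a gripper value outside its range is refused whole. The fingers move at their own pace and stop on an object; the grip force is fixed at half the most. Time passes only in rows, so rows that do not move let the fingers close. It gives the time, the measured TCP pose, the force and the opening at its end, in the units of the state.
- state(): the state, without advancing time (a new reading comes with each control period).
- grab_frame(name): name is "scene" or "top" or "wrist"; returns a dict with "frame" (400x640x3 uint8, red, green, blue), "fx", "fy", "cx", "cy" (pixels), "pose" (4x4, takes a point from camera to world coordinates). Camera axes: x right, y up, looking along -z (the intrinsics and any distortion apply to the point x, -y, -z); pixel columns grow to the right and rows downward; lengths in m; the calibration is good to about 2 mm. A picture is of the moment at which its call begins. There is no depth.
- job_done(): hands the job in, once; it reports no verdict.
The state is a dict: "time": time; "joint_pos": joint angles; "joint_vel": joint speeds; "joint_efforts": joint torques, N m; "tool_pos": TCP position; "tool_rot": TCP orientation; "contact_force": force on the tool from outside, world axes, zero at the start; "ft_torque": the same for the moment, N m; "gripper_width": opening from 0.0 (shut) to 1.0 (fully open).
Only numpy, scipy, OpenCV 4.12 (cv2) and the standard library are available. Lean on these libraries where they do the work, as an engineer would, in place of code of your own. Each camera call takes 0.05 s, during which the arm holds its last target.

## Working session

There is one attempt and no reset: what is moved stays moved. The work goes in short steps, Python scripts to look and compute and a shell command to move; the robot and the scene stay as the last step left them, time stands still between calls to the robot, and variables do not carry over. Pictures are saved under pics/ and viewed, and the job is handed in when it is done.

```bash
mkdir -p pics; ls; python3 - <<'E'
from plant import *
import cv2
s=state();print({k:(v if not hasattr(v,'round') else v) for k,v in s.items()})
for n in ['scene','top','wrist']:
    f=grab_frame(n);cv2.imwrite(f'pics/{n}0.png',f['frame'][:,:,::-1]);print(n,{k:v for k,v in f.items() if k!='frame'})
E
```

```text
pics
{'time': 0.0, 'joint_pos': array([ 9.83036444e-01,  5.33473085e-02,  1.61431241e+00, -6.99243629e-06,
        1.47603174e+00, -1.18983725e-01]), 'joint_vel': array([-0.0006264 , -0.0005321 , -0.00049914,  0.00095477,  0.0006392 ,
        0.00075103]), 'joint_efforts': array([ 2.56943449e-04, -3.93679726e+01, -3.70179105e+01, -2.88268507e-05,
        6.82799437e-03, -1.61444422e-05]), 'tool_pos': array([0.28200668, 0.55704373, 0.23005797]), 'tool_rot': array([-0.68707474,  0.68846882, -0.16447819,  0.16396922]), 'contact_force': array([-0.66670208, -0.73562677, -0.62335175]), 'ft_torque': array([-0.0122411 , -0.04829702,  0.02289477]), 'gripper_width': 0.9976818903569777}
scene {'fx': 375.9809825967801, 'fy': 375.9809825967801, 'cx': 320.2932732276511, 'cy': 193.93304560037504, 'pose': array([[-0.89323263, -0.24194516,  0.37894327,  0.9373687 ],
       [ 0.44911326, -0.51916824,  0.72715997,  0.68251006],
       [ 0.02080247,  0.81971146,  0.57239879,  0.60572586],
       [ 0.        ,  0.        ,  0.        ,  1.        ]])}
top {'fx': 492.73657776905054, 'fy': 492.73657776905054, 'cx': 317.76918640969393, 'cy': 205.68599631668488, 'pose': array([[ 1.81712047e-03,  9.82972681e-01, -1.83742774e-01,
         2.88752394e-01],
       [-9.99954523e-01,  6.58612548e-05, -9.53669078e-03,
        -2.41321565e-02],
       [-9.36220497e-03,  1.83751747e-01,  9.82928097e-01,
         1.63039996e+00],
       [ 0.00000000e+00,  0.00000000e+00,  0.00000000e+00,
         1.00000000e+00]])}
wrist {'fx': 295.418923882914, 'fy': 295.418923882914, 'cx': 316.651295625326, 'cy': 199.45565399606056, 'pose': array([[ 0.45156127, -0.84556238, -0.2848099 ,  0.20793474],
       [ 0.89223761,  0.42718057,  0.14638582,  0.59532045],
       [-0.00211309, -0.32022027,  0.94734076,  0.37264518],
       [ 0.        ,  0.        ,  0.        ,  1.        ]])}
```

View pics/scene0.png

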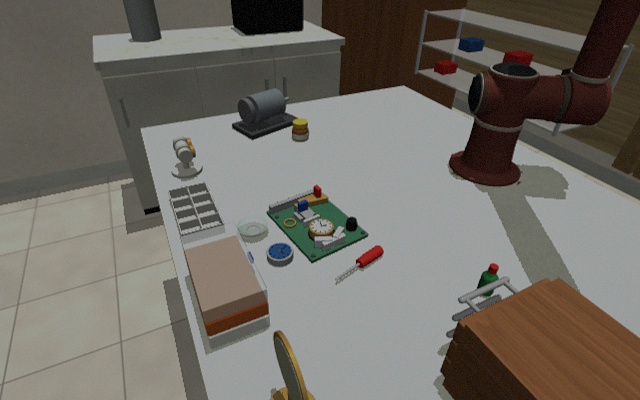

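View pics/top0.png

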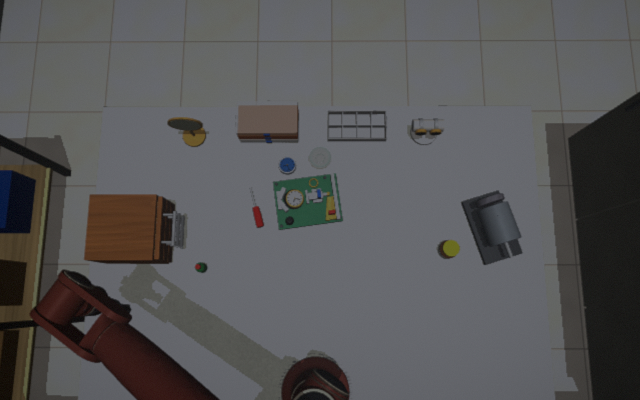

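View pics/wrist0.png

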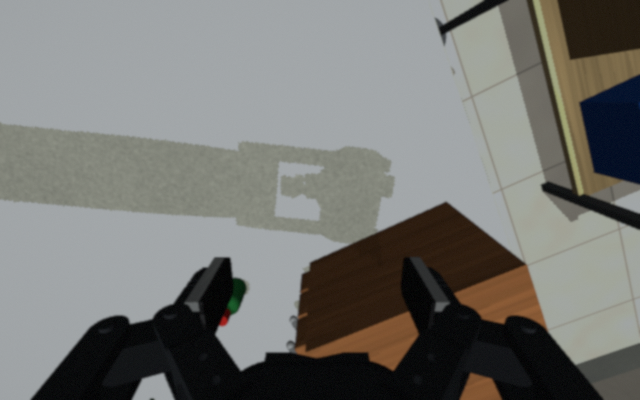

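The top view shows the holder at about (308,201), with the clock at (294,199), the blue tab near (312,196) and the red tab near (331,211). Holder +y points left in the image, which is roughly world +y. I'll zoom in next.

```bash
cat > h.py <<'E'
import numpy as np,cv2
def ray(f,u,v):
    P=np.array(f['pose']);d=np.array([(u-f['cx'])/f['fx'],-(v-f['cy'])/f['fy'],-1.]);return P[:3,3],P[:3,:3]@d
def onz(f,u,v,z):
    o,d=ray(f,u,v);return o+d*(z-o[2])/d[2]
def proj(f,p):
    P=np.array(f['pose']);c=P[:3,:3].T@(np.array(p)-P[:3,3]);return f['cx']+f['fx']*c[0]/-c[2],f['cy']-f['fy']*c[1]/-c[2]
def tri(fs,uvs):
    A=np.zeros((3,3));b=np.zeros(3)
    for f,(u,v) in zip(fs,uvs):
        o,d=ray(f,u,v);d/=np.linalg.norm(d);M=np.eye(3)-np.outer(d,d);A+=M;b+=M@o
    return np.linalg.solve(A,b)
E
python3 - <<'E'
from plant import *
from h import *
import pickle
fs={}
for n,(a,b,c,d) in {'scene':(255,170,380,265),'top':(235,140,355,240)}.items():
    f=grab_frame(n);fs[n]=f
    cv2.imwrite(f'pics/{n}1.png',cv2.resize(f['frame'][b:d,a:c,::-1],None,fx=6,fy=6,interpolation=cv2.INTER_CUBIC))
pickle.dump(fs,open('fs.pkl','wb'))
E
```

```text
(no output)
```

View pics/scene1.png

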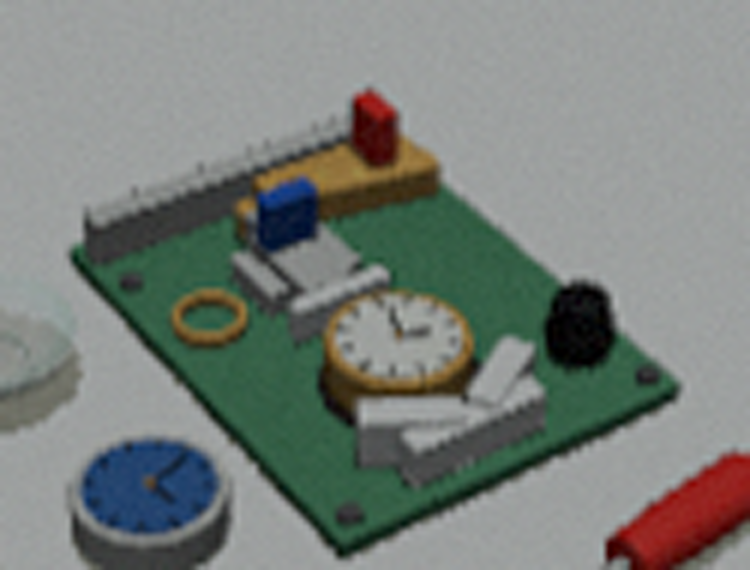

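View pics/top1.png

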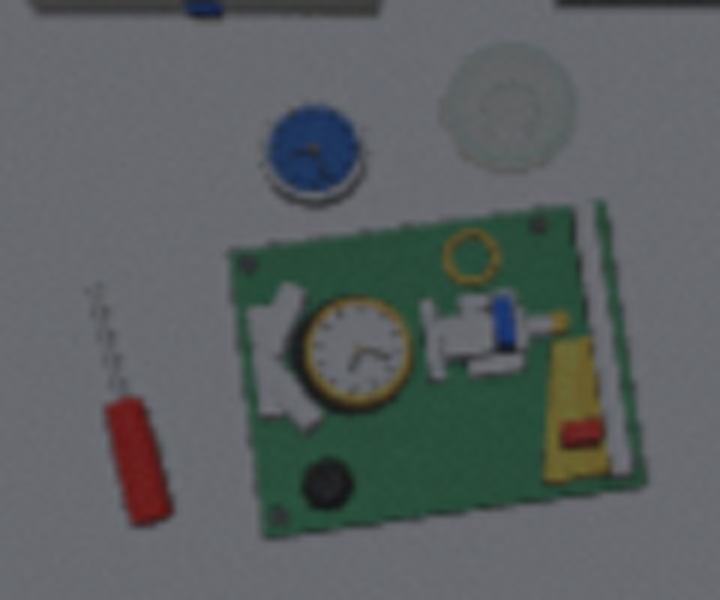

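The crops show the red tab on the wedge, at (582,432) in the top crop, and the blue tab on the bar, at (505,323). Space behind both tabs is clear above the fence. Now I'll triangulate.

```bash
cat >> h.py <<'E'
from scipy.spatial.transform import Rotation as R
def blob(f,kind,box):
    im=f['frame'].astype(int);r,g,b=im[...,0],im[...,1],im[...,2]
    m=(r>2.2*g)&(r>2.2*b)&(r>60) if kind=='red' else (b>1.6*r)&(b>1.5*g)&(b>60) if kind=='blue' else (g>1.25*r)&(g>1.15*b)
    a,t,c,d=box;k=np.zeros(m.shape,np.uint8);k[t:d,a:c]=m[t:d,a:c]
    n,l,s,ce=cv2.connectedComponentsWithStats(k);i=1+np.argmax(s[1:,4]);return (l==i).astype(np.uint8),ce[i],s[i]
E
python3 - <<'E'
import pickle
from h import *
fs=pickle.load(open('fs.pkl','rb'));S,T=fs['scene'],fs['top']
for k,bs,bt in (('red',(300,180,330,200),(320,200,345,220)),('blue',(290,195,315,215),(312,185,330,202))):
    _,cs,ss=blob(S,k,bs);_,ct,st=blob(T,k,bt);print(k,cs,ss,ct,st,'tri',tri([S,T],[cs,ct]),'top@50',onz(T,*ct,0.05))
q=lambda x,y:(235+x/6,140+y/6)
for n,p in dict(TL=(232,250),TR=(603,200),BR=(645,485),BL=(265,537)).items(): print(n,onz(T,*q(*p),0.01))
print('clock',onz(T,*q(358,353),0.03),'roller',onz(T,*q(560,321),.03))
E
```

```text
red [316.92063492 190.9047619 ] [314 185   7  12  63] [331.57894737 211.73684211] [329 210   6   4  19] tri [ 0.56516286 -0.05348841  0.03977185] top@50 [ 0.56415085 -0.0537845   0.05      ]
blue [302.21428571 202.10714286] [298 200  10   5  28] [318.63636364 193.18181818] [317 190   4   8  22] tri [ 0.62606666 -0.01157314  0.0492724 ] top@50 [ 0.62588955 -0.01156606  0.05      ]
TL [0.67422657 0.14078489 0.01      ]
TR [ 0.70311113 -0.06824887  0.01      ]
BR [ 0.5404287 -0.0907371  0.01     ]
BL [0.51126373 0.11953957 0.01      ]
clock [0.61102312 0.06801404 0.03      ] roller [ 0.62907076 -0.04359443  0.03      ]
```

```bash
cat >> h.py <<'E'
YAW=np.radians(7.9);O=np.array([.620,.0245,0.])
HX=np.array([np.cos(YAW),np.sin(YAW),0]);HY=np.array([-np.sin(YAW),np.cos(YAW),0])
def hold(p): d=np.array(p)-O;return np.array([d@HX,d@HY,d[2]])
def wor(h): return O+HX*h[0]+HY*h[1]+np.array([0,0,h[2]])
E
python3 - <<'E'
from plant import *
from h import *
s=state();w,x,y,z=s['tool_rot'];M=R.from_quat([x,y,z,w]).as_matrix();print(M.round(3))
for n,a in (('x',M[:,0]),('z',M[:,2])): print(n,np.degrees(np.arctan2(a[1],a[0])))
f=grab_frame('wrist');print('cam in tool',M.T@(f['pose'][:3,3]-s['tool_pos']),M.T@f['pose'][:3,:3])
t=wor((-.03,-.06,.2));print(t,M.T@(t-s['tool_pos'])*100)
E
```

```text
[[ 0.892 -0.001  0.452]
 [-0.452 -0.001  0.892]
 [-0.    -1.    -0.001]]
x -26.85817282183273
z 63.141833837821345
cam in tool [-0.08342224 -0.14243862  0.00033746] [[-2.48578986e-04 -9.47270659e-01 -3.20434451e-01]
 [ 2.76260936e-04  3.20434384e-01 -9.47270674e-01]
 [ 9.99999931e-01 -3.23995105e-04  1.82040624e-04]]
[ 0.59853139 -0.0390539   0.2       ] [ 55.16438478   3.10241923 -38.91121399]
```

```bash
python3 -m crank '[[[-1,0,0,0,-8.7],[-1,0,0,0,-8.7],[-1,0,0,0,-8.7],[-1,0,0,0,-8.7],[-1,2,0.3,-5.3,0],[-1,2,0.3,-5.3,0],[-1,2,0.3,-5.3,0],[-1,2,0.3,-5.3,0]]]'
python3 -m crank '[[[-1,2,0.3,-5.3,0],[-1,2,0.3,-5.3,0],[-1,2,0.3,-5.3,0],[-1,2,0.3,-5.3,0],[-1,2,0.3,-5.3,0],[-1,2,0.3,-5.3,0],[-1,2,0.3,-5.3,0],[-1,0,0,0,0]]]'
python3 - <<'E'
from plant import *
from h import *
s=state();print(s['tool_pos'],hold(s['tool_pos']),s['time'])
f=grab_frame('wrist');cv2.imwrite('pics/w1.png',f['frame'][:,:,::-1])
import pickle;pickle.dump(f,open('w1.pkl','wb'))
E
```

```text
time: 1.3
tool_pos: [0.3915, 0.3571, 0.2193]
tool_rot: [0.705, -0.705, -0.049, 0.049]
contact_force: [1.1, 0.3, 0.5]
gripper_width: -0.005
time: 2.3
tool_pos: [0.5817, 0.0073, 0.1979]
tool_rot: [-0.705, 0.706, 0.047, -0.047]
contact_force: [-0.6, -0.2, 0.5]
gripper_width: 0.001
[0.58172356 0.00734899 0.1978588 ] [-0.04027049 -0.01172735  0.1978588 ] 2.3
```

View pics/w1.png

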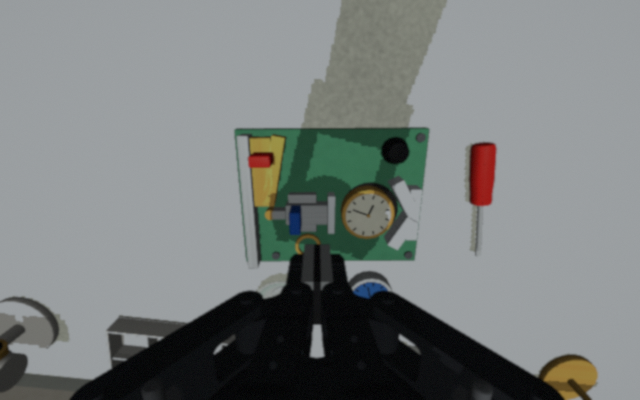

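The wrist view shows the plate square in the image. The corners are about (236,129), (429,128), (415,261) and (248,268), the red tab is at (260,160) and the blue tab at (295,218). Next I'll refine the holder frame from this view.

```bash
python3 - <<'E'
import pickle
from h import *
f=pickle.load(open('w1.pkl','rb'))
k,_,_=blob(f,'green',(200,100,460,290))
ys,xs=np.nonzero(k);print(xs.min(),xs.max(),ys.min(),ys.max())
for n,p in dict(mm=(236.,129),mp=(429,128),pp=(415,261)).items():
    print(n,hold(onz(f,*p,.01))*1e3)
for kd,b in (('red',(240,145,280,175)),('blue',(280,200,310,240))):
    m,c,s=blob(f,kd,b);print(kd,c,s,hold(onz(f,*c,.05))*1e3)
    for u,v in((s[0],s[1]),(s[0]+s[2],s[1]+s[3])):
        print('  ',hold(onz(f,u,v,.053))*1e3)
print('clock',hold(onz(f,369,212,.03))*1e3)
cv2.imwrite('pics/w1z.png',cv2.resize(f['frame'][120:275,225:435,::-1],None,fx=3.7,fy=3.7,interpolation=cv2.INTER_CUBIC))
E
```

```text
235 428 128 260
mm [-93.3484951  -98.97286525  10.        ]
mp [-93.60977836 111.69131368  10.        ]
pp [ 71.05523205 113.292421    10.        ]
red [259.65277778 159.76388889] [249 153  22  15 288] [-67.05926486 -67.48087024  50.        ]
   [-74.33498279 -76.84376321  53.        ]
   [-59.35821252 -56.1821808   53.        ]
blue [294.64912281 223.25438596] [289 212  12  23 228] [  1.41401324 -34.63824402  50.        ]
   [-12.60914208 -39.9194504   53.        ]
   [ 13.78272991 -27.96913515  53.        ]
clock [-3.44342586 47.69130978 30.        ]
```

View pics/w1z.png

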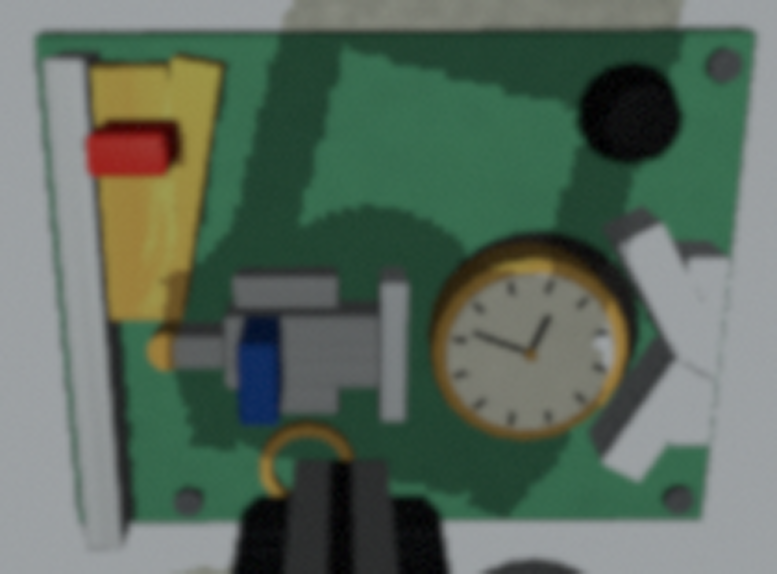

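```bash
python3 -m crank '[[[-1,4,0,-5,0],[-1,0,5,0,0],[-1,0,5,0,0],[-1,0,4,0,0],[-1,0,0,0,0],[-1,0,0,0,0]]]'
python3 - <<'E'
from plant import *
from h import *
s=state();print(s['tool_pos'],hold(s['tool_pos'])*1e3,s['time'],R.from_quat(np.roll(s['tool_rot'],-1)).as_matrix().round(3).tolist())
for n,(a,b,c,d) in {'scene':(255,150,380,245),'wrist':(200,100,460,320)}.items():
    f=grab_frame(n)
    cv2.imwrite(f'pics/{n}2.png',cv2.resize(f['frame'][b:d,a:c,::-1],None,fx=6 if n=='scene' else 2.7,fy=6 if n=='scene' else 2.7,interpolation=cv2.INTER_CUBIC))
E
```

```text
time: 3.1
tool_pos: [0.6273, -0.0317, 0.0604]
tool_rot: [-0.705, 0.706, 0.05, -0.048]
contact_force: [0.2, 0.2, 1.0]
gripper_width: 0.0
[ 0.62725952 -0.03169225  0.06036297] [ -0.53269279 -56.65673333  60.36297012] 3.1 [[0.99, 0.003, -0.139], [0.139, -0.0, 0.99], [0.003, -1.0, -0.001]]
```

View pics/scene2.png

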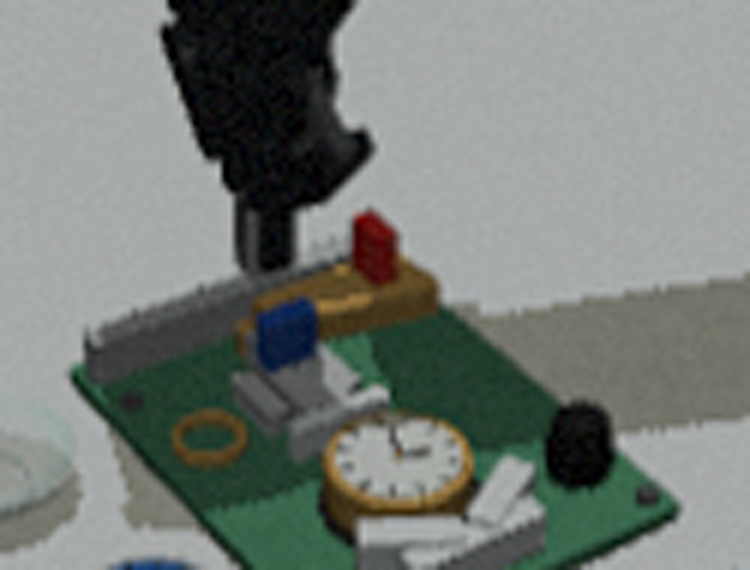

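View pics/wrist2.png

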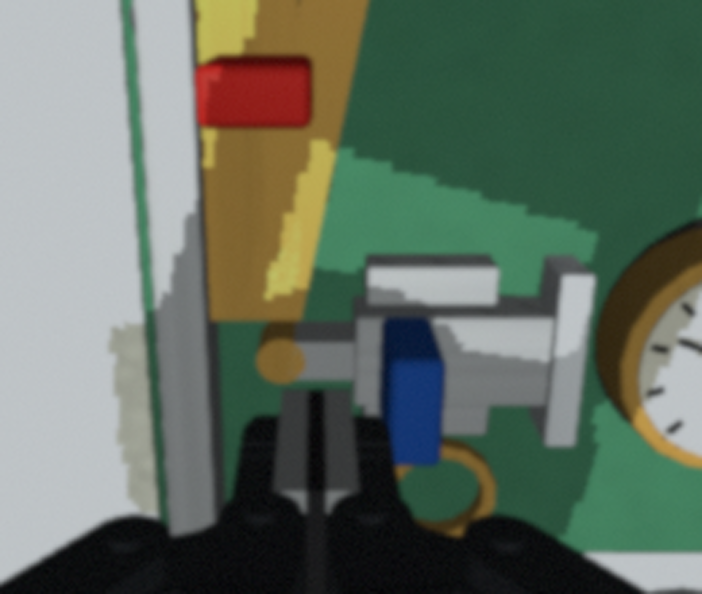

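The fingers stand about 5 mm behind the blue tab, and the path down is clear of the roller and fence.

```bash
python3 -m crank '[[[-1,0,1.2,0,0],[-1,0,1.1,0,0],[-1,0,0,0,0],[-1,0,0,0,0]]]'
python3 -m crank '[[[-1,0,0,0.3,0],[-1,0,0,0.3,0],[-1,0,0,0,0]]]'
python3 -m crank '[[[-1,0,0,0.3,0],[-1,0,0,0.3,0],[-1,0,0,0,0]]]'
python3 - <<'E'
from plant import *
from h import *
s=state();print(hold(s['tool_pos'])*1e3,s['time'],'Fy',s['contact_force']@HY)
E
```

```text
time: 3.7
tool_pos: [0.6261, -0.0325, 0.035]
tool_rot: [0.705, -0.705, -0.049, 0.049]
contact_force: [-0.1, 0.1, -0.1]
gripper_width: 0.001
time: 4.08
tool_pos: [0.6256, -0.0265, 0.0356]
tool_rot: [-0.705, 0.706, 0.049, -0.049]
contact_force: [1.7, -1.5, -1.1]
gripper_width: -0.003
time: 4.45
tool_pos: [0.6248, -0.0203, 0.0356]
tool_rot: [0.705, -0.705, -0.049, 0.049]
contact_force: [1.0, -1.4, 0.3]
gripper_width: -0.004
[ -1.42143815 -44.98198166  35.57889445] 4.45 Fy -1.545516256867256
```

```bash
python3 -m crank '[[[-1,0,0,0.2,0],[-1,0,0,0.2,0],[-1,0,0,0,0]]]'
python3 - <<'E'
from plant import *
from h import *
s=state();print(hold(s['tool_pos'])*1e3,s['time'],'Fy',s['contact_force']@HY)
f=grab_frame('wrist');a,b,c,d=(200,100,460,320)
cv2.imwrite('pics/w3.png',cv2.resize(f['frame'][b:d,a:c,::-1],None,fx=2.7,fy=2.7,interpolation=cv2.INTER_CUBIC))
E
```

```text
time: 4.82
tool_pos: [0.6242, -0.0164, 0.0355]
tool_rot: [0.705, -0.705, -0.049, 0.049]
contact_force: [0.7, -3.0, 2.3]
gripper_width: -0.001
[ -1.4619666  -41.0449716   35.53174359] 4.825 Fy -3.0568166693524654
```

View pics/w3.png

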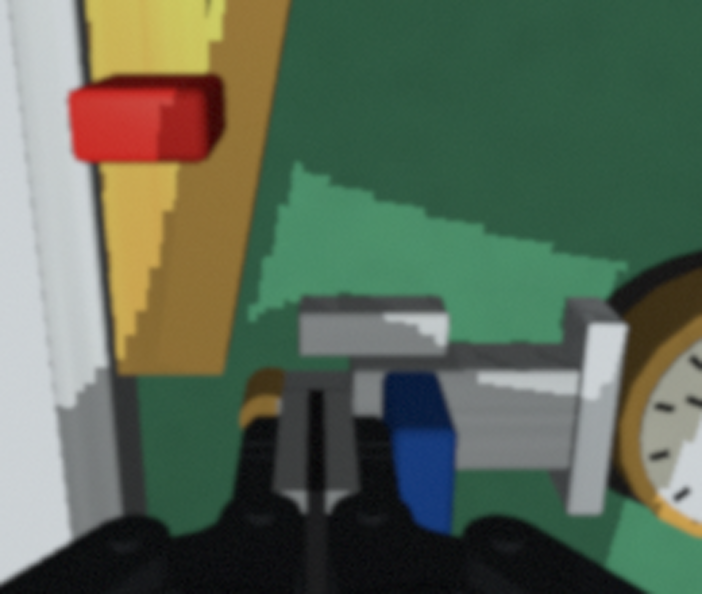

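The tab is in contact and sliding at about 3 N. The jaw is a few mm from the insert.

```bash
for i in 1; do python3 -m crank '[[[-1,0,0,0.1,0],[-1,0,0,0.1,0],[-1,0,0,0.1,0]]]'; done | grep -E "pos|force"
python3 -m crank '[[[-1,0,0,0.1,0],[-1,0,0,0.1,0]]]'| grep -E "pos|force"
python3 -m crank '[[[-1,0,0,0.1,0],[-1,0,0,0.1,0]]]'| grep -E "pos|force"
python3 - <<'E'
from plant import *
from h import *
s=state();print(hold(s['tool_pos'])*1e3,s['time'],'Fy',s['contact_force']@HY)
f=grab_frame('wrist');a,b,c,d=(200,100,460,320)
cv2.imwrite('pics/w4.png',cv2.resize(f['frame'][b:d,a:c,::-1],None,fx=2.7,fy=2.7,interpolation=cv2.INTER_CUBIC))
E
```

```text
tool_pos: [0.6238, -0.0138, 0.0355]
contact_force: [1.7, -5.8, 2.3]
tool_pos: [0.6238, -0.0136, 0.0356]
contact_force: [2.7, -11.9, -0.2]
tool_pos: [0.6238, -0.0134, 0.0357]
contact_force: [2.9, -17.1, -0.5]
[ -1.41136867 -38.1071334   35.69681935] 5.75 Fy -17.368311954784186
```

View pics/w4.png

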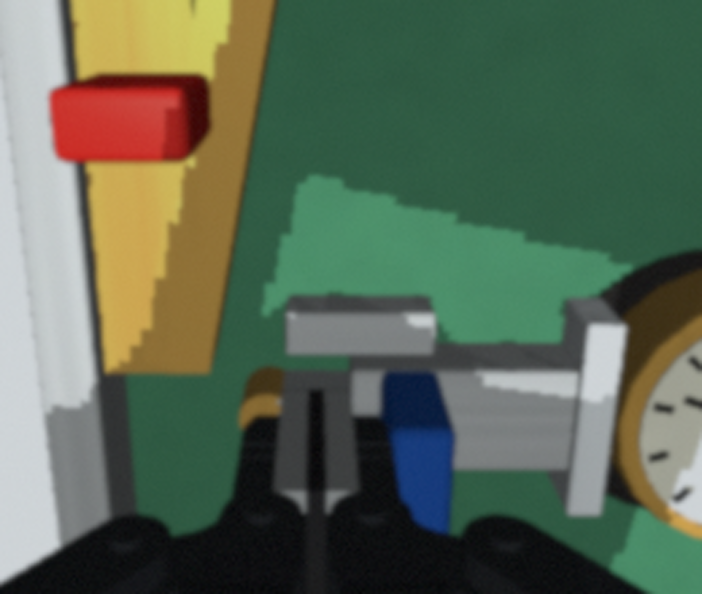

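The force rose to 17 N and the motion stopped, so the insert looks seated. I'll back off and check.

```bash
python3 -m crank '[[[-1,0,0,-0.6,0],[-1,0,0,-0.6,0],[-1,0,-2.5,0,0],[-1,0,-4,0,0],[-1,-7.5,-2,-1,0],[-1,0,0,0,0]]]'
python3 - <<'E'
from plant import *
from h import *
s=state();print(hold(s['tool_pos'])*1e3,s['time'],'F',s['contact_force'])
f=grab_frame('wrist');a,b,c,d=(200,100,460,320)
cv2.imwrite('pics/w5.png',cv2.resize(f['frame'][b:d,a:c,::-1],None,fx=2.7,fy=2.7,interpolation=cv2.INTER_CUBIC))
import pickle;pickle.dump(f,open('w5.pkl','wb'))
m,ce,st=blob(f,'blue',(200,100,460,400));print(ce,st,hold(onz(f,*ce,.05))*1e3)
E
```

```text
time: 6.55
tool_pos: [0.563, -0.0371, 0.1158]
tool_rot: [0.706, -0.705, -0.048, 0.05]
contact_force: [-0.4, 0.5, -0.2]
gripper_width: 0.001
[-64.90682481 -53.23235593 115.79220696] 6.55 F [-0.39322138  0.51296483 -0.17802777]
[358.74152542 285.68220339] [352 277  14  20 236] [ -2.66714109 -17.54956944  50.        ]
```

View pics/w5.png

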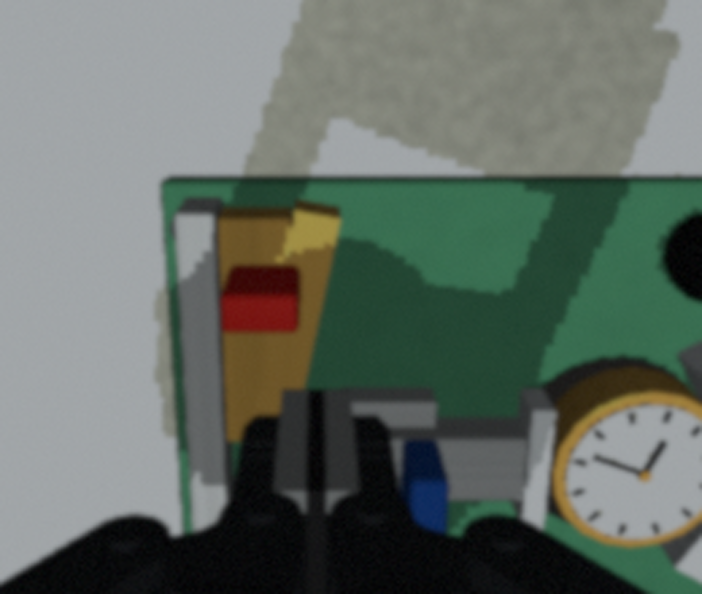

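The blue tab moved about 17 mm to y=-17.5, and the jaw is on the insert. The red tab's top face spans crop rows 293-331 and columns 222-298. Next I'll locate it.

```bash
python3 - <<'E'
import pickle
from h import *
f=pickle.load(open('w5.pkl','rb'))
for u,v in ((222,294),(298,294),(298,331),(222,331)): print(hold(onz(f,200+u/2.7,100+v/2.7,.054))*1e3)
print('fence inner',hold(onz(f,200+217/2.7,100+215/2.7,.032))*1e3)
E
python3 -m crank '[[[-1,-2.5,0,-1.2,0],[-1,0,4,0,0],[-1,0,3.5,0,0],[-1,0,0,0,0],[-1,0,0,0,0]]]'
python3 - <<'E'
from plant import *
from h import *
s=state();print(hold(s['tool_pos'])*1e3,s['time'],'F',s['contact_force'])
f=grab_frame('wrist');a,b,c,d=(200,100,460,320)
cv2.imwrite('pics/w6.png',cv2.resize(f['frame'][b:d,a:c,::-1],None,fx=2.7,fy=2.7,interpolation=cv2.INTER_CUBIC))
E
```

```text
[-71.70299418 -77.70378434  54.        ]
[-71.70387363 -56.93981802  54.        ]
[-60.75238302 -57.00970731  54.        ]
[-60.75251935 -78.10549759  54.        ]
fence inner [-88.19309113 -80.97308026  32.        ]
time: 7.22
tool_pos: [0.5446, -0.0529, 0.0422]
tool_rot: [-0.705, 0.705, 0.05, -0.049]
contact_force: [-0.3, 0.4, 0.1]
gripper_width: 0.001
[-85.31659165 -66.33063012  42.21646179] 7.225 F [-0.34160716  0.37166669  0.13878191]
```

View pics/w6.png

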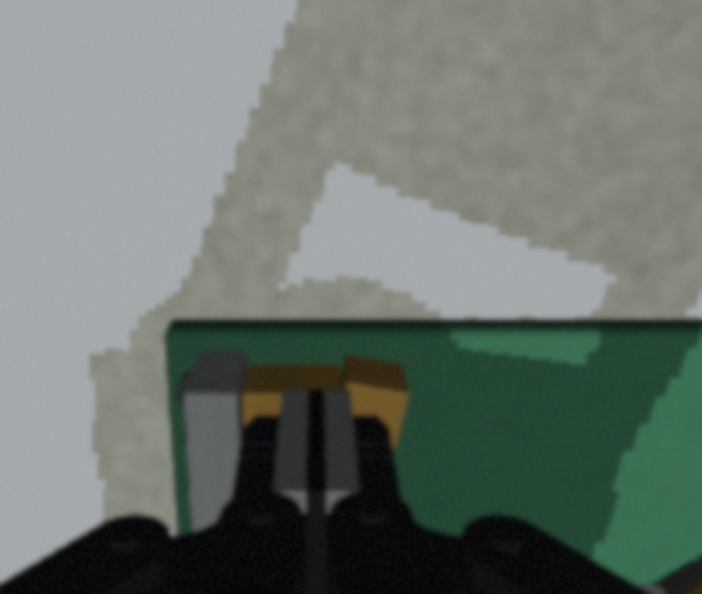

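The fingers are about 2 mm behind the red tab. Now I'll drive the wedge and watch the force.

```bash
python3 -m crank '[[[-1,0.2,0.2,0,0],[-1,0.3,0,0,0],[-1,0.3,0,0,0],[-1,0.3,0,0,0]]]' | grep -E "pos|force"
python3 -m crank '[[[-1,0.2,0,0,0],[-1,0.2,0,0,0]]]' | grep -E "pos|force"
```

```text
tool_pos: [0.5544, -0.0516, 0.0395]
contact_force: [-2.2, 0.6, 2.3]
tool_pos: [0.5583, -0.051, 0.0392]
contact_force: [-1.4, 0.5, 1.6]
```

```bash
python3 - <<'E'
from plant import *
from h import *
s=state();print(hold(s['tool_pos'])*1e3,s['time'],'Fx',s['contact_force']@HX)
f=grab_frame('wrist');a,b,c,d=(200,100,460,320)
cv2.imwrite('pics/w7.png',cv2.resize(f['frame'][b:d,a:c,::-1],None,fx=2.7,fy=2.7,interpolation=cv2.INTER_CUBIC))
E
```

```text
[-71.51434315 -66.27330144  39.24022407] 8.025 Fx -1.3439141458572934
```

View pics/w7.png

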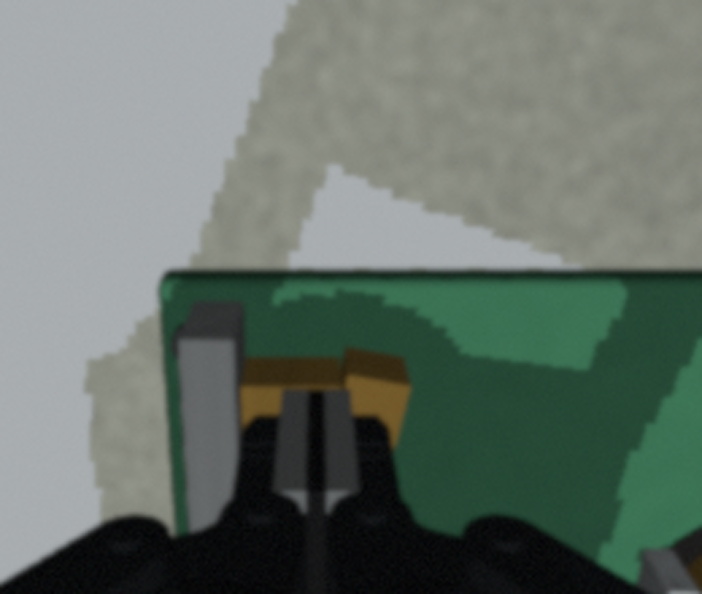

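The wedge is moving with the finger at about 2 N, so I'll continue.

```bash
python3 -m crank '[[[-1,0.2,0,0,0],[-1,0.2,0,0,0],[-1,0.1,0,0,0]]]' | grep -E "pos|force"
```

```text
tool_pos: [0.5632, -0.0502, 0.0391]
contact_force: [-1.8, -0.8, 1.0]
```

```bash
python3 -m crank '[[[-1,0.2,0,0,0],[-1,0.2,0,0,0],[-1,0.1,0,0,0]]]' | grep -E "pos|force"
```

```text
tool_pos: [0.5682, -0.0496, 0.0392]
contact_force: [-2.2, -1.2, 0.1]
```

```bash
python3 -m crank '[[[-1,0.2,0,0,0],[-1,0.2,0,0,0],[-1,0.1,0,0,0]]]' | grep -E "pos|force"
```

```text
tool_pos: [0.5731, -0.0489, 0.0392]
contact_force: [-1.7, -0.7, -0.2]
```

```bash
python3 -m crank '[[[-1,0.2,0,0,0],[-1,0.2,0,0,0],[-1,0.1,0,0,0]]]' | grep -E "pos|force"
```

```text
tool_pos: [0.5781, -0.0481, 0.0392]
contact_force: [-1.9, -0.8, -0.6]
```

```bash
python3 -m crank '[[[-1,0.2,0,0,0],[-1,0.2,0,0,0],[-1,0.1,0,0,0]]]' | grep -E "pos|force"
```

```text
tool_pos: [0.5831, -0.0475, 0.0392]
contact_force: [-2.9, -0.3, -0.4]
```

```bash
python3 -m crank '[[[-1,0.1,0,0,0],[-1,0.1,0,0,0],[-1,0.1,0,0,0]]]' | grep -E "pos|force"
```

```text
tool_pos: [0.586, -0.0471, 0.0392]
contact_force: [-1.8, 0.5, -0.4]
```

```bash
python3 -m crank '[[[-1,0.1,0,0,0],[-1,0.1,0,0,0],[-1,0.1,0,0,0]]]' | grep -E "pos|force"
```

```text
tool_pos: [0.5881, -0.0468, 0.0392]
contact_force: [-7.2, -1.8, 2.9]
```

```bash
python3 -m crank '[[[-1,0.1,0,0,0],[-1,0.1,0,0,0],[-1,0.1,0,0,0]]]' | grep -E "pos|force"
```

```text
tool_pos: [0.5895, -0.0467, 0.0391]
contact_force: [-12.9, -2.0, 6.8]
```

```bash
python3 -m crank '[[[-1,0.1,0,0,0],[-1,0.1,0,0,0],[-1,0.1,0,0,0]]]' | grep -E "pos|force|time"
```

```text
time: 11.45
tool_pos: [0.5909, -0.0465, 0.0391]
contact_force: [-19.8, -3.0, 12.4]
```

The force reached about 20 N at the expected 7 N/mm, so the wedge is jammed and still under 25 N. I'll retreat and check.

```bash
python3 -m crank '[[[-1,-0.4,0,0,0],[-1,-0.6,0,0,0],[-1,-0.8,0,0,0],[-1,0,-3,0,0],[-1,0,-5,0,0],[-1,-3,-4,0,0],[-1,0,0,0,0],[-1,0,0,0,0]]]'
python3 - <<'E'
from plant import *
from h import *
s=state();print(hold(s['tool_pos'])*1e3,s['time'],'F',s['contact_force'])
f=grab_frame('wrist');a,b,c,d=(200,100,500,320)
cv2.imwrite('pics/w8.png',cv2.resize(f['frame'][b:d,a:c,::-1],None,fx=2.6,fy=2.6,interpolation=cv2.INTER_CUBIC))
g=grab_frame('scene');cv2.imwrite('pics/s8.png',cv2.resize(g['frame'][150:265,255:380,::-1],None,fx=5,fy=5,interpolation=cv2.INTER_CUBIC))
for k,b in (('blue',(200,100,420,400)),('red',(200,100,400,400))):
    m,ce,st=blob(f,k,b);print(k,ce,st,hold(onz(f,*ce,.05))*1e3)
E
```

```text
time: 12.45
tool_pos: [0.5472, -0.0524, 0.159]
tool_rot: [0.705, -0.705, -0.049, 0.049]
contact_force: [-0.8, -0.0, -0.6]
gripper_width: -0.003
[-82.7279854  -66.16695656 159.01246936] 12.45 F [-0.8344019  -0.03782824 -0.57817004]
blue [364.61276596 278.30638298] [359 268  12  22 235] [  1.43975285 -17.92786964  50.        ]
red [305. 242.] [305 242   1   1   1] [-38.28141363 -76.33656271  50.        ]
```

View pics/w8.png

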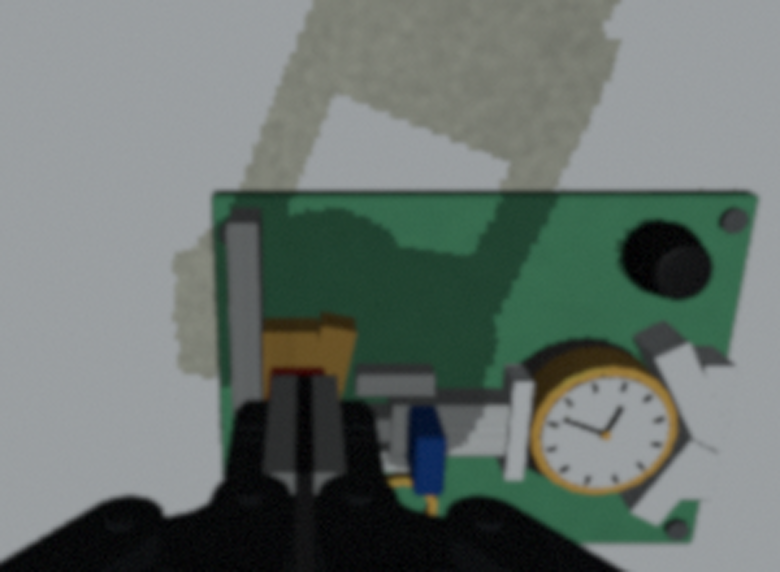

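View pics/s8.png

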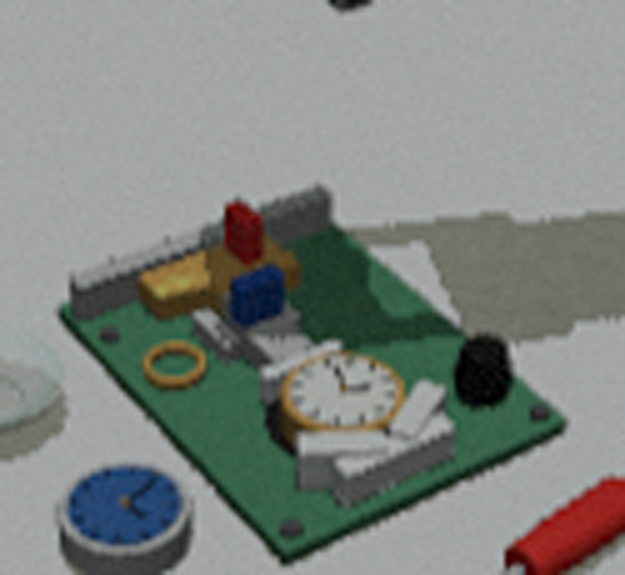

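The wedge has slid past the roller and the jaw sits on the insert. The insert is flat in the V, the bystanders are in place and the robot is clear. Handing in.

```bash
python3 -c "
from plant import *
print(state()['contact_force']);print(job_done())"
```

```text
[ 1.3021315  -0.30289466 -0.04661026]
the job is handed in; nothing more can be done
None
```

The insert is clamped in the holder, and I handed the job in at about 12.5 s of the 38 s allowed.

- **Jaw bar:** I pushed the blue tab with the shut fingers. It slid about 17 mm at about 3 N, then stopped as the force rose to 17 N, with the insert against the V stop.
- **Wedge:** I pushed the red tab about 40 mm or more at about 2 N until the wedge met the roller. The push then rose at about 7 N/mm and I stopped at about 20 N. That is slightly above the 10–18 N target but below the 25 N risk level, because I ran three small steps together there. There was also an unexplained 12 N upward force on the tool at the end of that push.
- **Last checks:**
  - In the final pictures the insert lies flat between the jaw and the V stop.
  - The wedge is in past the roller.
  - The bystanders in view (ring, loupe, spare insert, and what shows of the dish and screwdriver) look unmoved. The oil bottle and jar were outside those views, but the arm never went near them.
  - The robot is clear, with about 1 N of sensor noise.
- **Not confirmed:** I had no way to measure the clamp force after letting go. I inferred it from the final push and the wedge being self-locking. The holder's position differed by about 2 mm between cameras, which did not affect the result.

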